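# Lock the control box cover with the slotted cam key

### The arm

A 6-joint arm with a two-finger parallel gripper is mounted at the origin on a cart in front of the work surface, level with it; the furniture and walls round the work are solid. World frame = base frame: x ahead of the robot, y to its left, z up, the work surface at z = 0. Lengths are in m, angles in rad, forces in N, time in s.
With the tool pointing down it reaches from about 0.275 to 0.875 m from the base axis. Payload 12.5 kg.
Tool frame: the origin (TCP) lies at the very end of the fingers, on their centre line; the grasp point (between the pads) lies 19 mm behind it; z points along the fingers, y is the line along which they close (so a half turn about z gives the same grasp; the last joint's range is limited). The gripper opens to 85 mm and grips with 20 to 120 N. Pads are 22 mm wide; open, the fingers measure 114 mm over their backs; the gripper's body (76 mm by 85 mm) begins 54 mm behind the grasp point. The pads swing forward as they close: fully open they stand 13 mm farther back than shut.
Start: joints at [-1.373, 0.351, 1.652, -0, 1.139, -0.085], TCP at [0.153, -0.528, 0.231] pointing down, gripper open.
Joint ranges: [-2.75, 2.75], [-0.79, 2.1], [0.01, 2.65], [-1.57, 4.71], [0.07, 3.14], [-2.87, 2.87]. Speed limits (rad/s): [2.22, 2.22, 2.79, 3.14, 3.14, 3.14].

### API

Orientations are given as a 3x3 rotation matrix whose columns are the frame's x, y, z axes.
In Python, from bench import manip gives the robot as it stands. Calls block until the motion is done:
- manip.move_ptp(position, orientation): joint-space move of the TCP to a pose.
- manip.move_l(position, attitude=None, max_speed=0.15): straight line of the TCP; attitude=None keeps the orientation; max_speed is the mean speed in m/s.
- manip.move_j(angles): joint-space move.
- manip.set_gripper(opening, effort=None): opening from 0.0 (shut) to 1.0 (fully open); effort is the grip in N (None keeps the last); returns when the fingers have stopped.
- manip.dwell(seconds).
- manip.inverse_kinematics(position, orientation): joint angles nearest the present ones, or None.
- manip.grab_frame(name): name is "scene" or "top" or "wrist"; returns (picture, depth): 384x512x3 uint8, red, green, blue; 384x512 float32, m along the optical axis (not along the pixel's ray), 0 where there is no reading.
- manip.get_calibration(name): a dict with "camera_matrix" (3x3 intrinsics, pixels), "k1" (the pictures are not rectified: a ray, as slopes to the right and down, at radius r is drawn at 1 + k1 r^2 times it, then the intrinsics apply), "R" (3x3) and "t" (3): a world point X has camera coordinates R X + t. Camera axes: x right, y down, z forward; pixel columns grow to the right and rows downward; lengths in m; the calibration is good to about 2 mm. A picture is of the moment at which its call begins: read the wrist's pose just before it. get_calibration takes no time and is no camera call; for the wrist camera it gives the pose at the moment of the call.
A pose or a line that the arm cannot do raises manip.Unreachable and nothing moves.
- manip.sign_off(): hands the job in; it is judged then, once.
Trained networks look in the newest picture that a camera, given by its name, has taken for a name from the list of things; names that differ only in an ending like _2 or _b are one class to them, and where a whole thing is asked for, a point or a joint stands for the part that bears it (a point fixed in the world has none). Each returns a list of dicts, best first, with "confidence" (0 to 1); they miss things now and then, are a little off and sometimes report something else, mostly with a low value. They report only what shows in the picture. A call takes as long as a camera call.
- manip.look_for(camera, name): "at" ([x, y, z] in m, in world coordinates, good to about 4 mm: the middle of the surface that is visible of it).
Readings, each from a call of its own:
- manip.current_time(): time.
- manip.current_qpos(): joint angles.
- manip.current_joint_vel(): joint speeds.
- manip.current_joint_torque(): joint torques, N m.
- manip.current_ee_pos(): TCP position.
- manip.current_tcp_rot(): TCP orientation.
- manip.current_force(): force on the tool from outside, world axes, zero at the start.
- manip.current_ft_torque(): the same for the moment, N m.
- manip.current_grip_width(): opening from 0.0 (shut) to 1.0 (fully open).
- manip.current_grip_force(): force on a finger pad.
Only numpy, scipy, OpenCV 4.12 (cv2) and the standard library are available. Lean on these libraries where they do the work, as an engineer would, in place of code of your own. Each camera call takes 0.05 s, during which the arm holds its last target. There are 200 camera calls.

### The job

Take the slotted-cam key from its stand, set its blade in the slot of the raised cam on the control box and, keeping it gently pressed down, turn the cam clockwise, up to a quarter turn, until it drops flush into its seat. Use only the key on the cam, don't force it against its stop, then put the key back upright in its stand and leave the other things alone.

Things in the scene. Friction and masses are not known exactly. Their poses are not given: they have to be found in the camera images.
- control_box: grey control box 120 x 150 x 48 mm with an aluminium cover (124 x 154 mm), fixed to the worktop; origin on the worktop under its centre, z up. Round the cam, in the middle of the cover, stands a fixed dark steel collar, outer diameter 52, inner 37, its top 58 mm above the worktop.
- cam_slot (a point): centre of the slotted top of the cam, a steel disc of 35 mm diameter inside the collar; x along the slot, z up. Slot 22 mm long (closed ends), 5 wide, 7 deep, mouth chamfered 1.2 mm; it takes the blade either way round. This face is 62 mm above the worktop at the start (4 mm proud of the collar), 58 mm when seated (flush).
- cam (a joint): turn of the cam, rad, grows clockwise seen from above; 0: slot along the box's x axis; starts between 0 and 0.1. Turning takes about 0.04 N m plus rubbing under the press. The seat is at a hidden angle between 0.8 and 1.5 (play +-0.055); a hard stop just past it blocks further turning: ease off at about 0.16 N m.
- cam_drop (a joint): how far the cam has gone down, m: 0 at the start, 0.004 seated. It rests on an inner ledge until the seat angle is reached; there it must be pressed down (3.5 N of slide friction plus the blade's rubbing; 7 to 12 N does it) and stays down, locked against turning, if the blade is unloaded (turned back about 0.06 rad) before it is drawn out.
- key: loose key, 80 g, 100 mm tall; origin at the middle of the blade's lower end, z up, x along the blade's width. Blade 18 mm (x) by 3 mm (y), lowest 3 mm thinned to 2, z 0 to 15 mm; shank 13 mm diameter to z 38; collar disc 34 mm diameter, z 38 to 44; grey flat-sided handle 30 (x) by 18 (y), z 44 to 100. Stands upright, collar on the stand's top, blade's end 7 mm above the worktop.
- key_stand: grey block 64 x 64 x 45 mm, fixed to the worktop, with an upright round through-hole of 23 mm diameter in its middle; origin on the worktop under its centre.
- stand_hole (a point): centre of the mouth of the stand's hole, 45 mm above the worktop.
- evaporating_dish: bystander: white porcelain dish, 69 mm across, 29 mm tall; origin under its centre.
- crucible: bystander: white porcelain crucible, 45 mm across, 39 mm tall; origin under its centre.
- marker: bystander: white and blue marker, 135 mm long, 17 mm thick, lying; origin under its centre.

How it is judged:
On the way, in this order (a step that is already met when the one before it is completed fails the run):
1. the key is out of its stand (height (world z) of key above 0.05 m), for 0.1 s.
2. the cam is being turned by the key's blade (value of joint cam above 0.4 rad and contact force between key and cam above 0.5 N), for 0.1 s.
3. the cam has dropped into its seat (value of joint cam above 0.65 rad and value of joint cam_drop above 0.003 m), for 0.2 s.
At the end, for the whole second after the job is handed in: the cam is turned by more than 0.65 rad and is down by more than 3 mm of its 4 mm; the key stands at rest in the stand's hole, upright within 0.1 rad, within 6 mm of the hole's axis, its blade's end less than 11 mm above the worktop (7 when its collar rests on the stand) (all of step 3 and horizontal distance between key and key_stand below 0.006 m and height (world z) of key below 0.011 m and angle between key's own z axis and vertical below 0.1 rad and linear speed of key below 0.02 m/s); the robot touches nothing.
It fails at once if the key is forced on the cam (more than 30 N) (contact force between key and cam above 30 N).
It fails at once if the fingers work the cam (contact force between the fingers and cam above 1 N).
It fails at once if a bystander is moved by more than 20 mm (distance of any of evaporating_dish, crucible, marker from where it was at the start of the episode above 0.02 m).
It also fails if it takes over 64 s, if anything falls off the work surface, if the arm or the gripper's body presses on something with over 40 N, if the wrist force passes 120 N, or if a joint passes its speed limit or range.

## Working session

There is one attempt and no reset: what is moved stays moved. The work goes in short steps, each a Python script; the robot and the scene stay as the last script left them, time stands still between calls to the robot, and variables do not carry over. Pictures are saved under pics/ and viewed, at most 10 in all, crops included, and the job is handed in when it is done.

```bash
mkdir -p pics; ls
python3 - <<'E'
from bench import manip
import cv2,numpy as np
for c in ["scene","top","wrist"]:
    p,d=manip.grab_frame(c); cv2.imwrite(f"pics/{c}0.png",p[:,:,::-1]); np.save(f"pics/{c}0.npy",d)
    k=manip.get_calibration(c); print(c,k["camera_matrix"].tolist(),k["k1"],(-k["R"].T@k["t"]).round(3),k["R"].round(2).tolist())
    for n in ["control_box","cam_slot","key","key_stand","stand_hole","evaporating_dish","crucible","marker"]:
        print(n,[(np.round(r["at"],3).tolist(),round(r["confidence"],2)) for r in manip.look_for(c,n)[:2]])
a=cv2.imread("pics/scene0.png");b=cv2.imread("pics/top0.png")
cv2.imwrite("pics/both0.png",cv2.resize(np.vstack([a,b]),None,fx=.78,fy=.78))
print(manip.current_time(),manip.current_tcp_rot().round(2).tolist())
E
```

```text
bench.py
pics
scene [[468.55892793960174, 0.0, 252.94177252618485], [0.0, 468.55892793960174, 190.3476374136903], [0.0, 0.0, 1.0]] -0.17081832234448424 [-0.041  0.741  0.881] [[-0.81, -0.59, 0.02], [-0.39, 0.51, -0.77], [0.45, -0.63, -0.64]]
control_box [([0.509, -0.058, 0.05], 0.78), ([0.421, 0.257, 0.04], 0.38)]
cam_slot [([0.519, -0.074, 0.062], 0.52)]
key [([0.432, 0.248, 0.082], 0.57)]
key_stand [([0.426, 0.255, 0.04], 0.58)]
stand_hole [([0.424, 0.258, 0.041], 0.9), ([0.522, -0.077, 0.06], 0.45)]
evaporating_dish [([0.509, -0.055, 0.055], 0.54), ([0.559, -0.371, 0.017], 0.53)]
crucible [([0.437, -0.324, 0.023], 0.63), ([0.561, -0.374, 0.018], 0.57)]
marker []
top [[475.1464990806619, 0.0, 255.29510362527347], [0.0, 475.1464990806619, 191.3569165651903], [0.0, 0.0, 1.0]] -0.11772287979778556 [ 0.371 -0.057  1.304] [[0.02, -1.0, -0.01], [-0.99, -0.02, -0.15], [0.15, 0.01, -0.99]]
control_box [([0.522, -0.08, 0.048], 0.72)]
cam_slot [([0.52, -0.078, 0.062], 0.45)]
key [([0.439, 0.23, 0.102], 0.65), ([0.64, 0.058, 0.015], 0.42)]
key_stand [([0.443, 0.227, 0.043], 0.96), ([0.64, 0.059, 0.015], 0.59)]
stand_hole [([0.439, 0.224, 0.046], 0.89)]
evaporating_dish [([0.554, -0.362, 0.012], 0.67)]
crucible [([0.436, -0.334, 0.024], 0.52)]
marker [([0.638, 0.058, 0.016], 0.83)]
wrist [[296.8744736758171, 0.0, 252.58309802311376], [0.0, 296.8744736758171, 192.3750762155488], [0.0, 0.0, 1.0]] 0.01394176323601777 [ 0.228 -0.507  0.374] [[0.28, -0.96, -0.0], [-0.92, -0.27, 0.3], [-0.29, -0.08, -0.95]]
control_box []
cam_slot []
key []
key_stand []
stand_hole []
evaporating_dish []
crucible []
marker []
1.35 [[0.96, 0.28, 0.0], [0.28, -0.96, -0.0], [0.0, 0.0, -1.0]]
```

View pics/both0.png

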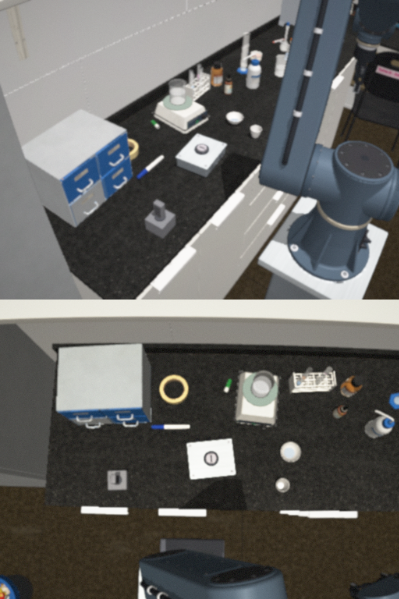

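```bash
cat > h.py <<'E'
from bench import manip
import cv2,numpy as np
def Rz(psi): c,s=np.cos(psi),np.sin(psi); return np.array([[c,s,0],[s,-c,0],[0,0,-1.]])
def cloud(cam,save=None):
    k=manip.get_calibration(cam); p,d=manip.grab_frame(cam)
    if save: cv2.imwrite(f"pics/{save}.png",p[:,:,::-1])
    v,u=np.mgrid[:384,:512]
    n=cv2.undistortPoints(np.stack([u,v],-1).reshape(-1,1,2).astype(float),k["camera_matrix"],np.array([k["k1"],0,0,0.])).reshape(-1,2)
    z=d.reshape(-1,1).astype(float); P=(np.hstack([n,np.ones_like(z)])*z-k["t"])@k["R"]
    P[z[:,0]<=0]=np.nan
    return p,P.reshape(384,512,3)
def slab(P,c,r,z0,z1):
    m=(np.hypot(P[...,0]-c[0],P[...,1]-c[1])<r)&(P[...,2]>z0)&(P[...,2]<z1)
    return P[m],m
def rect(Q):
    b=cv2.minAreaRect(((Q[:,:2]-Q[:,:2].mean(0))*1000).astype(np.float32)); bx=cv2.boxPoints(b)
    e=max([bx[1]-bx[0],bx[2]-bx[1]],key=np.linalg.norm)
    return (np.array(b[0])/1000+Q[:,:2].mean(0)).round(4),np.round(b[1],1),round(float(np.arctan2(e[1],e[0])),3),Q[:,2].mean().round(4),len(Q)
E
python3 - <<'E'
from h import *
for i,psi in enumerate([0.48,3.62]):
    manip.move_ptp([0.44,0.227,0.26],Rz(psi)); manip.dwell(.3)
    p,P=cloud("wrist",f"stand{i}")
    for n,(a,b) in {"keytop":(.098,.118),"stand":(.038,.049)}.items():
        Q,m=slab(P,[.44,.228],.06,a,b); print(n,rect(Q) if len(Q)>10 else len(Q))
    for n in ["key","key_stand","stand_hole"]: print(n,[(np.round(r["at"],3).tolist(),round(r["confidence"],2)) for r in manip.look_for("wrist",n)[:1]])
print(manip.current_time())
cv2.imwrite("pics/stand01.png",cv2.resize(np.hstack([cv2.imread(f"pics/stand{i}.png") for i in (0,1)]),None,fx=.78,fy=.78))
E
```

```text
keytop (array([0.4433, 0.238 ]), array([30. , 18.2]), 0.036, np.float64(0.1064), 511)
stand (array([0.4428, 0.2376]), array([64.4, 64. ]), 0.058, np.float64(0.0451), 1939)
key [([0.446, 0.237, 0.106], 0.74)]
key_stand [([0.457, 0.245, 0.048], 0.71)]
stand_hole [([0.451, 0.241, 0.046], 0.58)]
keytop (array([0.4431, 0.2373]), array([30.3, 18.3]), 0.042, np.float64(0.1063), 507)
stand (array([0.4432, 0.2376]), array([64.2, 64. ]), 0.058, np.float64(0.0451), 1822)
key [([0.438, 0.231, 0.105], 0.89)]
key_stand [([0.434, 0.23, 0.048], 0.59)]
stand_hole [([0.429, 0.227, 0.047], 0.8)]
7.8417
```

View pics/stand01.png

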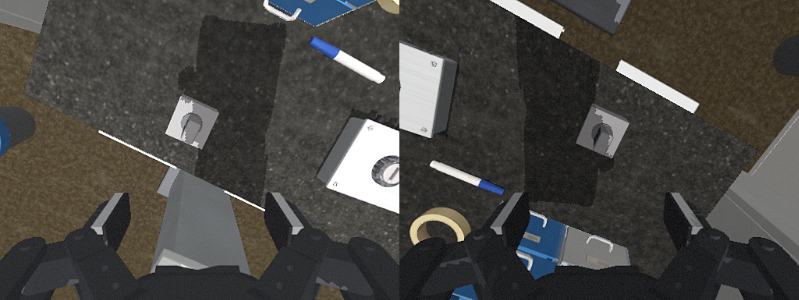

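Run:
```python
from h import *
R=Rz(0.039+np.pi); x,y=.4432,.2376
manip.move_ptp([x,y,.145],R); manip.move_l([x,y,.063],max_speed=.12)
manip.set_gripper(0.0,80); print(manip.current_grip_width(),manip.current_grip_force(),manip.current_ee_pos(),manip.current_time())
manip.move_l([x,y,.24],max_speed=.2)
print(manip.current_force(),manip.current_time())
manip.move_ptp([.52,-.078,.25],Rz(np.pi)); manip.dwell(.2)
for i,(px,py,psi) in enumerate([(.56,-.078,np.pi),(.50,-.03,np.pi-1.1)]):
    manip.move_ptp([px,py,.25],Rz(psi)); manip.dwell(.2)
    p,P=cloud("wrist",f"box{i}"); np.save(f"pics/boxP{i}.npy",P)
    for n,(a,b) in {"cover":(.043,.053),"collar":(.0555,.06),"cam":(.0602,.066)}.items():
        Q,m=slab(P,[.52,-.078],.12 if n=="cover" else .035,a,b); print(n,rect(Q) if len(Q)>10 else len(Q))
    print([(np.round(r["at"],4).tolist(),round(r["confidence"],2)) for r in manip.look_for("wrist","cam_slot")[:1]])
    print(manip.current_ee_pos().round(4),manip.current_time())
cv2.imwrite("pics/box01.png",cv2.resize(np.hstack([cv2.imread(f"pics/box{i}.png") for i in (0,1)]),None,fx=.78,fy=.78))
```

```text
0.20258088030281313 78.04211139678955 [0.44328841 0.23764058 0.06323975] 9.8333
[-0.30478157  0.52818669 -1.20740456] 10.8667
cover (array([ 0.5222, -0.0824]), array([123.7, 154. ]), -1.448, np.float64(0.0482), 12928)
collar (array([ 0.5223, -0.082 ]), array([51.3, 50.6]), 0.776, np.float64(0.0579), 914)
cam (array([ 0.5216, -0.0812]), array([34.3, 37.2]), -1.067, np.float64(0.062), 693)
[([0.5253, -0.0798, 0.0618], 0.87)]
[ 0.5596 -0.0779  0.2502] 12.8833
cover (array([ 0.522 , -0.0824]), array([123.9, 154.5]), -1.449, np.float64(0.0482), 7598)
collar (array([ 0.5156, -0.0734]), array([51.5, 30.1]), 0.61, np.float64(0.0578), 411)
cam (array([ 0.5158, -0.0739]), array([33. , 13.9]), 0.619, np.float64(0.0619), 155)
[([0.5156, -0.0718, 0.0597], 0.62)]
[ 0.5001 -0.0301  0.2499] 14.2667
```

View pics/box01.png

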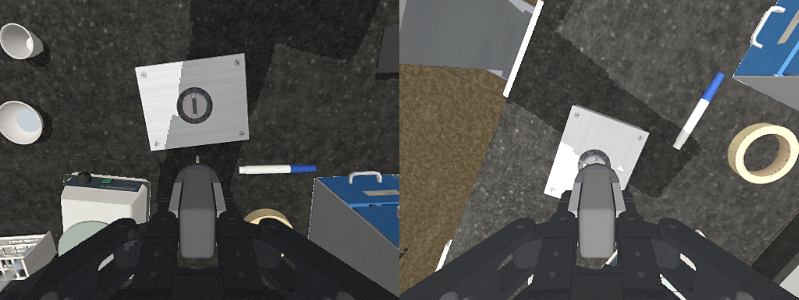

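Run:
```python
from h import *
P=np.load("pics/boxP0.npy"); c=np.array([.5221,-.0822])
Q,m=slab(P,c,.0155,.050,.0600); print("slot",rect(Q),Q[:,:2].mean(0).round(4))
w=Q[:,:2]-Q[:,:2].mean(0); print(np.linalg.svd(w)[1], np.linalg.eigh(w.T@w)[1][:,1])
g=cv2.cvtColor(cv2.imread("pics/box0.png"),cv2.COLOR_BGR2GRAY)
dd=np.hypot(P[...,0]-c[0],P[...,1]-c[1])<.0135
for th in (70,85,100):
    mm=dd&(g<th); W=P[mm][:,:2]
    if len(W)>10:
        mu=W.mean(0); e=np.linalg.eigh(np.cov((W-mu).T)); v=e[1][:,1]; print(th,len(W),mu.round(4),np.arctan(v[1]/v[0]).round(3),np.sqrt(e[0]).round(4))
vs,us=np.where(np.hypot(P[...,0]-c[0],P[...,1]-c[1])<.03); print(us.min(),us.max(),vs.min(),vs.max())
im=cv2.imread("pics/box0.png")
cv2.imwrite("pics/crop.png",np.hstack([cv2.resize(im[vs.min():vs.max(),us.min():us.max()],(380,380)),cv2.resize(im[190:250,220:280],(380,380))]))
# key in hand, tool frame
T=np.array([.5596,-.0779,.2502]); L=(P-T)@Rz(np.pi)
for a,b in [(.03,.042),(.042,.05),(.05,.054),(.054,.060)]:
    q=L[(L[...,2]>a)&(L[...,2]<b)&(np.abs(L[...,1])<.02)&(np.abs(L[...,0])<.03)]; print(a,len(q),q.min(0).round(4) if len(q) else '',q.max(0).round(4) if len(q) else '',np.median(q,0).round(4) if len(q) else '')
```

```text
slot (array([ 0.5224, -0.0842]), array([22.1,  8.5]), 0.096, np.float64(0.0557), 90) [ 0.5225 -0.0825]
[0.06014164 0.01478618] [-0.99662206 -0.08212473]
70 50 [ 0.5215 -0.0823] 0.088 [0.0015 0.006 ]
85 88 [ 0.5222 -0.0823] 0.074 [0.0015 0.0061]
100 103 [ 0.5222 -0.0823] 0.093 [0.0017 0.0065]
160 345 108 383
0.03 8 [ 0.0081 -0.0015  0.0405] [0.0094 0.0004 0.042 ] [ 0.0087 -0.0005  0.041 ]
0.042 18 [ 0.0084 -0.0016  0.042 ] [0.0096 0.0005 0.05  ] [ 0.0092 -0.0005  0.0461]
0.05 8 [ 0.0089 -0.0016  0.05  ] [0.0096 0.0005 0.0534] [ 0.0092 -0.0002  0.053 ]
0.054 1 [ 0.009  -0.0009  0.0552] [ 0.009  -0.0009  0.0552] [ 0.009  -0.0009  0.0552]
```

View pics/crop.png

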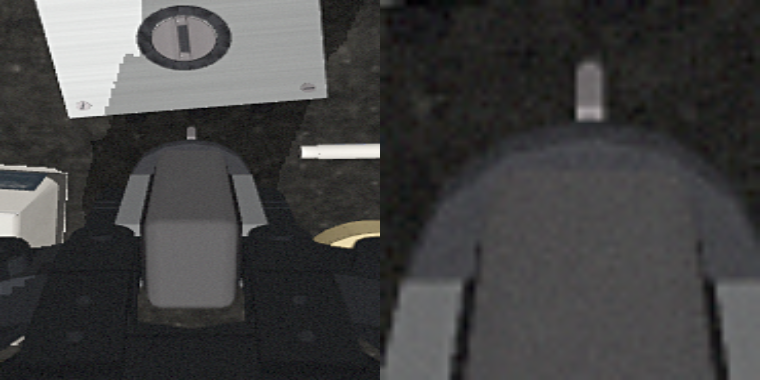

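```bash
cat > ins.py <<'E'
from h import *
psi=np.pi+0.085; x,y=.5222,-.0818; R=Rz(psi)
manip.move_ptp([x,y,.16],R); manip.move_l([x,y,.124],max_speed=.1); manip.dwell(.2)
f0=manip.current_force(); t0=manip.current_ft_torque(); np.save("f0.npy",np.r_[f0,t0]); print(f0,t0,manip.current_ee_pos(),manip.current_time())
z=.124
while z>.1095:
    z-=.0007 if z<.114 else .001; manip.move_l([x,y,z],max_speed=.03)
    f=manip.current_force()-f0
    if z<.1135 or abs(f).max()>1: print(round(z,4),f.round(2),(manip.current_ft_torque()-t0).round(3),manip.current_ee_pos().round(4))
    if f[2]>5 or np.hypot(f[0],f[1])>5: break
print(manip.current_time())
E
python3 ins.py
```

```text
[ 0.09530036  0.37220399 -0.55210537] [ 0.01734668 -0.04887513 -0.01029594] [ 0.52255473 -0.08185271  0.12465775] 16.1417
0.117 [-0.5  -1.34 -0.47] [-0.002  0.055 -0.012] [ 0.5222 -0.0818  0.1169]
0.1133 [-0.27 -0.3  -0.63] [ 0.052  0.069 -0.002] [ 0.5222 -0.0818  0.1133]
0.1126 [-0.54 -0.36 -0.89] [-0.05   0.051  0.031] [ 0.5222 -0.0818  0.1126]
0.1119 [-0.3  -0.96 -0.1 ] [ 0.034  0.038 -0.002] [ 0.5222 -0.0818  0.1118]
0.1112 [-0.26 -1.71 -0.22] [-0.08  -0.047  0.05 ] [ 0.5223 -0.0818  0.1112]
0.1105 [-1.63 -0.52  5.03] [0.049 0.269 0.   ] [ 0.5223 -0.0818  0.1108]
19.8917
```

```bash
cat > turn.py <<'E'
from h import *
b=np.load("f0.npy"); x,y=.5222,-.0818; psi0=np.pi+.085; th=0.; z=.1105; zs=None
def rd():
    A=[]
    for _ in range(4): A.append(np.r_[manip.current_force(),manip.current_ft_torque()]); manip.dwell(.01)
    return np.mean(A,0)-b
def go(): manip.move_l([x,y,z],Rz(psi0-th),max_speed=.03)
Tm=.125
for i in range(70):
    w=rd(); F=w[2]; T=abs(w[5])
    print(i,round(th,3),round(z,4),w.round(2),manip.current_time())
    if np.hypot(w[0],w[1])>15 or F>20: print("high"); break
    if z<.1085 and F>7: print("seated?"); break
    if z<.105: print("too low"); break
    if F>7: 
        if T>Tm: 
            print("torque"); break
        th+=.09 if th<.8 else .045
    z-=np.clip((9.5-F)/15000,-.0004,.0006)
    if th>1.75: print("end"); break
    go()
E
python3 turn.py
```

```text
0 0.0 0.1105 [-1.44 -0.21  4.86  0.04  0.26  0.02] 19.925
1 0.0 0.1102 [-2.06  0.23  8.17  0.09  0.45  0.  ] 20.2083
2 0.09 0.1101 [-0.89 -0.25  7.83  0.03  0.27  0.01] 20.4917
3 0.18 0.11 [-0.81  0.61  8.93  0.19  0.22  0.08] 20.775
4 0.27 0.11 [-1.29  0.31  8.79  0.04  0.31  0.05] 21.0583
5 0.36 0.1099 [-1.23  0.02  9.69 -0.01  0.34  0.04] 21.3417
6 0.45 0.1099 [-1.97 -0.68  9.42 -0.08  0.33  0.05] 21.625
7 0.54 0.1099 [-1.63 -0.9   9.68 -0.14  0.36  0.04] 21.9083
8 0.63 0.1099 [-1.98 -0.82  9.51 -0.24  0.4   0.04] 22.1917
9 0.72 0.1099 [-1.41 -1.4   8.47 -0.28  0.37  0.04] 22.475
10 0.81 0.1099 [-1.47 -1.68  6.62 -0.39  0.29  0.04] 22.7583
11 0.81 0.1097 [-1.45 -1.61  7.41 -0.37  0.36  0.04] 23.0417
12 0.855 0.1095 [-1.49 -1.4   6.19 -0.38  0.3   0.05] 23.325
13 0.855 0.1093 [-1.11 -2.33  7.   -0.37  0.35  0.07] 23.6083
14 0.855 0.1091 [ 0.37 -2.42  1.96 -0.49 -0.06  0.01] 23.8917
15 0.855 0.1086 [ 0.18 -2.98  3.25 -0.58 -0.06  0.01] 24.175
16 0.855 0.1082 [ 0.37 -3.12  3.23 -0.65 -0.11 -0.  ] 24.4583
17 0.855 0.1078 [ 1.37 -3.46  4.01 -0.62 -0.15  0.01] 24.7417
18 0.855 0.1074 [ 1.03 -2.98  3.72 -0.61 -0.2  -0.01] 25.025
19 0.855 0.107 [ 0.61 -3.01  5.14 -0.57 -0.15  0.01] 25.3083
20 0.855 0.1068 [ 0.05 -2.87  7.83 -0.57  0.03  0.03] 25.5917
seated?
```

```bash
sed -e 's/th=0\.; z=.1105/th=.855; z=.1068/' -e '/^Tm/,$d' turn.py > p2.py
cat >> p2.py <<'E'
for i in range(12):
    w=rd(); print(round(z,4),w.round(2),manip.current_ee_pos().round(4),manip.current_time())
    if w[2]>12.5 or z<.1055: break
    z-=.0003 if w[2]<9 else .0002; go()
p,P=cloud("wrist","seat"); 
Q,m=slab(P,[.5222,-.0823],.034,.053,.066); print(np.histogram(Q[:,2],bins=np.arange(.053,.067,.001)))
E
python3 p2.py
```

```text
0.1068 [ 0.25 -2.86  8.13 -0.56 -0.01 -0.  ] [ 0.5223 -0.0818  0.107 ] 25.625
0.1065 [-0.49 -2.48 10.02 -0.55  0.14  0.  ] [ 0.5224 -0.0818  0.107 ] 25.9083
0.1063 [-1.220e+00 -2.990e+00  1.215e+01 -5.600e-01  2.800e-01  1.000e-02] [ 0.5224 -0.0818  0.1069] 26.1917
0.1061 [-1.270e+00 -2.490e+00  1.358e+01 -5.100e-01  3.800e-01 -1.000e-02] [ 0.5224 -0.0819  0.1068] 26.475
(array([ 36,  47,  65, 240, 923, 943, 116,   3,   1,   4,   2,   4,   5,
         0]), array([0.053, 0.054, 0.055, 0.056, 0.057, 0.058, 0.059, 0.06 , 0.061,
       0.062, 0.063, 0.064, 0.065, 0.066, 0.067]))
```

```bash
sed -e 's/th=0\.; z=.1105/th=.855; z=.1061/' -e '/^Tm/,$d' turn.py > p3.py
cat >> p3.py <<'E'
z=.1066; go(); th-=.07; go(); w=rd(); print(w.round(2))
for i in range(4):
    if np.hypot(w[0],w[1])<1: break
    x+=np.clip(w[0]*1.2e-4,-3e-4,3e-4); y+=np.clip(w[1]*1.2e-4,-3e-4,3e-4); go(); w=rd(); print(x,y,w.round(2))
z=.1074; go(); w=rd(); print("up",w.round(2),manip.current_time())
for dz in (.001,.001,.002,.002,.003,.003):
    z+=dz; go(); w=rd(); print(round(z,4),w.round(2))
    if w[2]<-4: print("drag"); break
else:
    z=.17; manip.move_l([x,y,z],max_speed=.15)
    manip.move_ptp([.57,-.08,.2],Rz(np.pi)); manip.dwell(.2)
    p,P=cloud("wrist","out"); np.save("pics/outP.npy",P)
    Q,m=slab(P,[.5222,-.0823],.0145,.05,.066); print(np.histogram(Q[:,2],bins=np.arange(.05,.067,.001))[0])
    L=(P-manip.current_ee_pos())@manip.current_tcp_rot()
    for a,bb in [(.03,.042),(.042,.05),(.05,.054),(.054,.060)]:
        q=L[(L[...,2]>a)&(L[...,2]<bb)&(np.abs(L[...,1])<.02)&(np.abs(L[...,0])<.03)]; print(a,len(q),np.median(q,0).round(4) if len(q) else '')
print(manip.current_time())
E
python3 p3.py
```

```text
[ 0.   -1.13  9.34 -0.24  0.05  0.02]
0.5222004325249983 -0.08193532118761743 [-0.   -1.05  9.75 -0.14  0.03  0.03]
0.5222001239852838 -0.08206101697358324 [-0.28 -0.25  9.27 -0.01  0.02  0.01]
up [-0.71  0.65  3.53  0.19  0.1   0.02] 27.9083
0.1084 [-0.35 -0.32 -0.03 -0.02  0.04  0.01]
0.1094 [-0.42 -0.37 -0.34 -0.01  0.    0.02]
0.1114 [ 0.04 -0.48 -0.18 -0.02  0.08  0.02]
0.1134 [-0.07 -0.34 -0.33 -0.02  0.04  0.01]
0.1164 [-0.05 -0.41 -0.65 -0.02  0.02  0.01]
0.1194 [-0.34 -0.24 -0.71 -0.03  0.05  0.01]
[ 39  43  30   3   2   5  52 236 275  66   3   0   0   0   0   0]
0.03 7 [ 0.0087 -0.001   0.0418]
0.042 17 [ 0.0092 -0.0004  0.0458]
0.05 7 [ 0.0093 -0.0003  0.052 ]
0.054 3 [ 0.0092 -0.0003  0.0545]
31.0333
```

View pics/out.png

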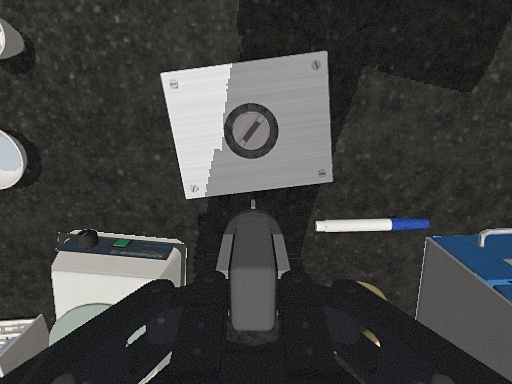

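Run:
```python
from h import *
x,y=.4432,.2376; R=Rz(np.pi+.04)
manip.move_l([.57,-.08,.25],max_speed=.15); manip.move_ptp([x,y,.16],R); manip.dwell(.2); f0=manip.current_force()
z=.105; manip.move_l([x,y,z],max_speed=.12)
for z in (.09,.075,.067,.0655,.0645,.0639,.0635,.0632,.063,.0627):
    manip.move_l([x,y,z],max_speed=.05); manip.dwell(.03); f=manip.current_force()-f0; print(z,f.round(2))
    if f[2]>2.5 or np.hypot(f[0],f[1])>6: break
if z<.0645:
    manip.set_gripper(0.6); manip.dwell(.3); manip.move_l([x,y,.2],max_speed=.12)
    manip.move_l([x-.03,y,.25],max_speed=.15); manip.dwell(.3)
    p,P=cloud("wrist","ret")
    for n,(a,b) in {"keytop":(.098,.118),"stand":(.038,.049),"coll":(.0495,.0535)}.items():
        Q,m=slab(P,[x,y],.045,a,b); print(n,rect(Q) if len(Q)>10 else len(Q))
print(manip.current_time())
```

```text
0.09 [-2.68 -0.13  0.64]
0.075 [-1.67 -0.01  0.44]
0.067 [-0.52 -0.31  1.15]
0.0655 [-1.54  0.29  1.32]
0.0645 [-0.88  0.86  1.06]
0.0639 [-0.7  -0.33  1.38]
0.0635 [-0.74 -0.06  0.29]
0.0632 [-0.98  0.2   2.25]
0.063 [-3.29 -0.04  6.97]
keytop (array([0.4425, 0.2368]), array([29.1, 17.8]), 0.044, np.float64(0.1063), 510)
stand (array([0.443 , 0.2373]), array([64.8, 63.7]), 0.065, np.float64(0.0451), 1909)
coll (array([0.4403, 0.2368]), array([33., 28.]), 1.551, np.float64(0.051), 186)
39.5667
```

View pics/ret.png

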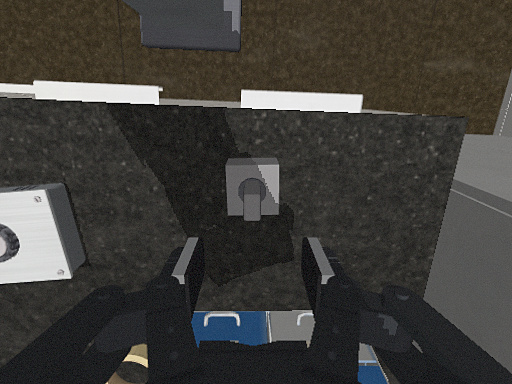

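The key stands upright and centred in its stand (at pixel 252,195), and its top is at the original height. The gripper is clear of everything.

```bash
python3 -c "
from bench import manip
print(manip.sign_off())"
```

```text
the job is handed in; nothing more can be done
None
```

The cam is turned and seated flush, the key is back upright in its stand, and the job was handed in at about 40 s of the 64 s allowed; the judge returned no verdict.

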